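# Seat the kidney plate in the mincer head

## Robot

A 6-joint arm with a two-finger parallel gripper is mounted at the origin on the work surface. World frame = base frame: x ahead of the robot, y to its left, z up, the work surface at z = 0. Lengths are in m, angles in rad, forces in N, time in s.
With the tool pointing down it reaches from about 0.275 to 0.725 m from the base axis. Payload 15.9 kg.
Tool frame: the origin (TCP) lies at the very end of the fingers, on their centre line; the grasp point (between the pads) lies 19 mm behind it; z points along the fingers, y is the direction in which the jaws open and shut (so a half turn about z gives the same grasp; the last joint's range is limited). The gripper opens to 85 mm and grips with 20 to 120 N. Pads are 22 mm wide; open, the fingers measure 114 mm over their backs; the gripper's body (76 mm by 85 mm) begins 54 mm behind the grasp point. The pads swing forward as they close: fully open they stand 13 mm farther back than shut.
Start: joints at [1.102, 0.213, -0.034, 1.323, 0, 1.571], TCP at [0.226, 0.446, 0.231] pointing down, gripper open.
Joint ranges: [-2.98, 2.98], [-0.74, 1.72], [-1.14, 1.35], [-2.1, 2.04], [-1.57, 1.44], [-3.14, 3.14]. Speed limits (rad/s): [1.89, 1.89, 2.39, 2.57, 3.14, 3.14].

## Interface

Orientations are given as a unit quaternion [x, y, z, w].
In Python, from workcell import status, read_camera, workorder gives the robot as it stands.
- The arm moves only by the shell command python3 -m pendant 'ROWS' [FORCE]. ROWS is JSON, a list of rows, each a list of 5 numbers: the closure, from -1 (fully open) to 1 (shut), then the shift along the tool's x, y, z normalised to -1 to 1, where 1 is 20 mm, then the turn about the tool's z normalised to -1 to 1, where 1 is 4 degrees. A call has 1 to 20 rows; each row shifts and turns the commanded pose from where the row before left it, along the tool's axes as they then stand; what a row does not reach is not made up. A row lasts 1/8 s, in which the tool goes at most 62.5 mm and 10.7 degrees, less where a joint would pass 70% of its speed; a pose out of reach is approached as far as the arm can. A call with a number of a shift or a turn outside -1 to 1 is refused whole. A call with a gripper value outside its range is refused whole. The fingers move at their own pace and stop on an object; FORCE is the grip in N (left out, the last holds). Time passes only in rows, so rows that do not move let the fingers close. It gives the time, the measured TCP pose, the force and the opening at its end, in the units of the state.
- status.sense(): the state, without advancing time (a new reading comes with each control period).
- read_camera(name): name is "scene" or "top" or "wrist"; returns a dict with "color" (400x640x3 uint8, blue, green, red), "fx", "fy", "cx", "cy" (pixels), "R" (3x3) and "t" (3): a world point X has camera coordinates R X + t; the wrist camera has in their place "T_tool_cam" (4x4, takes a point from camera to tool coordinates, whose origin is the TCP and whose axes are the flange's). Camera axes: x right, y down, z forward; pixel columns grow to the right and rows downward; lengths in m; the calibration is good to about 2 mm. A picture is of the moment at which its call begins: read the wrist's pose just before it. There is no depth.
- workorder.sign_off(): hands the job in, once; it reports no verdict.
The state is a dict: "time": time; "joint_positions": joint angles; "qd": joint speeds; "tau": joint torques, N m; "eef_pos": TCP position; "ee_rot": TCP orientation; "force": force on the tool from outside, world axes, zero at the start; "moment": the same for the moment, N m; "gripper_width": finger opening in m.
Only numpy, scipy, OpenCV 4.12 (cv2) and the standard library are available. Lean on these libraries where they do the work, as an engineer would, in place of code of your own. Each camera call takes 0.05 s, during which the arm holds its last target. There are 200 camera calls.

## Task

The mincer head stands mouth up on the bench with its kidney plate set on the stud but still riding on the locating pin. With a fingertip, push the plate round until the notch in its edge is over the pin, then press it gently down until it is fully home on its seat. Do not grip or lift the plate, and leave everything else on the bench as it is.

Things in the scene. Friction and masses are not known exactly. Their poses are not given: they have to be found in the camera images.
- plate_top (a point): centre of the upper face of the kidney plate: level steel disc 130 mm across, 14 mm thick, about 0.235 m above the bench at the start, free to turn both ways without end. Rim 9 mm wide, hub 32 mm across, three webs 20 mm wide: one points at the notch, the others at 120 degrees either side. Own x axis points to the notch, z up
- opening (a point): middle, at the upper face, of the kidney opening opposite the notch, 36 mm from the axis. Three such openings go right through the plate, 60, 180 and 300 degrees round from the notch, each from 16 to 56 mm off the axis and up to the webs, corner radius 12 mm. A shut fingertip fits in and can push on a web's flank
- notch (a point): middle of the notch in the plate's outer edge, at the upper face, 61 mm from the axis: 14 mm wide, 9 mm deep inwards from the edge, through the full thickness
- pin (a point): top of the locating pin in the head's mouth, 61 mm from the axis, 7 mm above the seat: a steel pin 10 mm thick lying radially, 57.5 to 79 mm off the axis. Its outer part shows in a 12 mm slot in the mouth's rim; its inner part is under the plate until the notch stands over it
- mouth (a point): centre of the head's mouth at the height of its rim, 0.225 m above the bench. Upright cast barrel, 160 mm across at the mouth (bore 132 mm), firm on its rear flange; feed throat with 100 mm flange points sideways away from the pin, to 135 mm off the axis, below 0.14 m. Own x axis points to the pin. The seat is 11 mm below the rim
- stud (a point): top of the fixed stud on which the plate turns, on the axis: 18 mm thick, ends 2 mm below the upper face of the seated plate and 9 mm below that of the unseated one
- knife (a point): fixed four-armed knife under the plate, point on the axis at its upper face: 3 mm below the seat, 10 mm below the underside of the unseated plate, so a finger in an opening has 24 mm of depth
- plate (a joint): how far the plate has gone down, m: 0 at the start (on the pin), 0.0072 fully home, its upper face then 3 mm above the rim; negative if raised. Snug sliding fit: it does not drop by its own weight; 5 to 9 N of push moves it once notch and pin meet, best on the hub, though anywhere on top will do. Over 40 N is too much
- plate_turn (a joint): turn of the plate, rad, counter-clockwise from above positive: 0 (or a whole turn) when the notch is exactly over the pin, 0.6 to 5.7 at the start. About 0.15 N m turns it and it stays where it is left. The notch clears the pin within about 0.03 rad; the pin's round top helps it in a little beyond that
- ring_nut: loose bystander: the mincer's cast ring nut with four lugs, 188 mm across (216 mm over the lugs), 47 mm high, lying flat; origin at the centre of its underside; leave alone
- hole_plate: loose bystander: spare mincer plate with many small holes and no large openings, 130 mm disc, 14 mm thick, lying flat on the bench; origin at the centre of its underside; leave alone
- scraper: loose bystander: dough scraper lying flat, steel blade 140 x 110 mm (towards its own +x) and black handle 115 mm long (towards -x), 22 mm high; origin at the root of the blade, on the bench; leave alone
- pusher: loose bystander: white plastic meat pusher standing upright, body 62 mm thick, guard disc 84 mm, 192 mm tall; origin at the centre of its foot; leave alone
- spare_knife: loose bystander: spare four-armed mincer knife, 102 mm across, 12 mm high, lying flat; origin at the centre of its underside; leave alone

How it is judged:
At the end, for the whole second after the job is handed in: The plate is down on its seat (within 1.5 mm of fully home) with its notch over the pin (within 5 mm), at rest, and every bystander is within 30 mm of where it stood (value of joint plate above 0.0057 m and horizontal distance between notch and pin below 0.005 m and velocity of joint plate_turn between -0.05 and 0.05 rad/s and distance of each of ring_nut, hole_plate, scraper, pusher, spare_knife from where it was at the start of the episode below 0.03 m); the robot touches nothing.
It fails at once if the plate is lifted (more than 4 mm above where it rested) (value of joint plate below -0.004 m).
It fails at once if the plate is gripped hard or forced (more than 40 N from the fingers) (contact force between the fingers and plate above 40 N).
It fails at once if something else on the bench is moved by more than 30 mm (distance of any of ring_nut, hole_plate, scraper, pusher, spare_knife from where it was at the start of the episode above 0.03 m).
It also fails if it takes over 45 s, if anything falls off the work surface, if the arm or the gripper's body presses on something with over 40 N, if the wrist force passes 120 N, or if a joint passes its speed limit or range.

## Working session

There is one attempt and no reset: what is moved stays moved. The work goes in short steps, Python scripts to look and compute and a shell command to move; the robot and the scene stay as the last step left them, time stands still between calls to the robot, and variables do not carry over. Pictures are saved under pics/ and viewed, about 8 in all and at most 12, crops included, and the job is handed in when it is done.

```bash
mkdir -p pics; python3 - <<'E'
from workcell import status, read_camera
import cv2,numpy as np
s=status.sense();print({k:np.round(v,3).tolist() for k,v in s.items()})
for n in("top","scene"):
    c=read_camera(n);cv2.imwrite(f"pics/{n}0.png",c["color"]);print(n,{k:np.round(c[k],4).tolist() for k in c if k!="color"})
c=read_camera("wrist");print(c["T_tool_cam"],c["fx"],c["cx"],c["cy"])
E
```

```text
{'time': 0.0, 'joint_positions': [1.102, 0.213, -0.035, 1.323, -0.0, 1.571], 'qd': [0.0, -0.002, 0.001, -0.0, -0.0, -0.0], 'tau': [0.001, -68.615, 48.713, 0.017, 0.0, 0.0], 'eef_pos': [0.226, 0.446, 0.231], 'ee_rot': [0.232, 0.973, -0.001, -0.0], 'force': [0.562, 0.366, -0.623], 'moment': [0.086, 0.002, 0.02], 'gripper_width': 0.085}
top {'fx': 507.8814, 'fy': 507.8814, 'cx': 329.5948, 'cy': 191.1668, 'R': [[-0.0246, -0.9995, 0.0173], [-0.9878, 0.0216, -0.1542], [0.1538, -0.0208, -0.9879]], 't': [-0.0119, 0.5749, 1.4571]}
scene {'fx': 401.6337, 'fy': 401.6337, 'cx': 321.3683, 'cy': 200.0914, 'R': [[0.0402, 0.999, -0.017], [0.8163, -0.0427, -0.5761], [-0.5762, 0.0093, -0.8172]], 't': [-0.0196, -0.3746, 1.4975]}
[[-1.12144851e-03 -9.53308852e-01 -3.01994993e-01  7.70170889e-02]
 [ 9.99999371e-01 -1.07079565e-03 -3.33279819e-04  1.65572423e-03]
 [-5.65632213e-06 -3.01995177e-01  9.53309453e-01 -1.41786601e-01]
 [ 0.00000000e+00  0.00000000e+00  0.00000000e+00  1.00000000e+00]] 299.68695292663165 316.342311223309 203.10654711149635
```

View pics/top0.png

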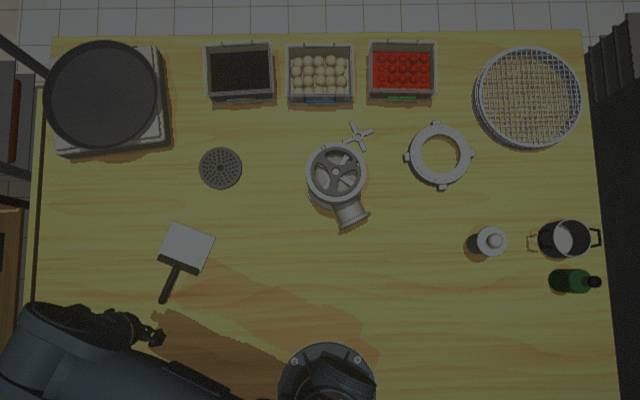

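View pics/scene0.png

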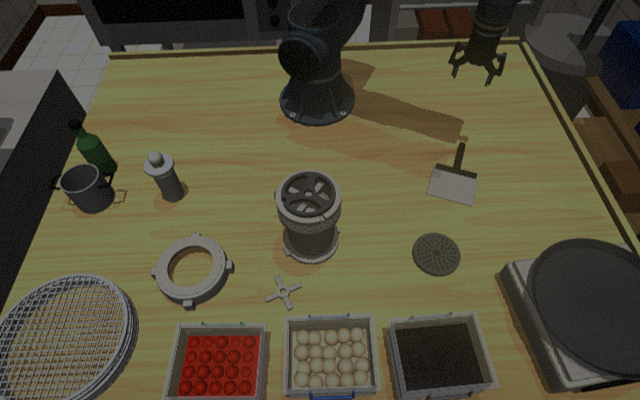

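The top view shows the plate around (335,171), with the throat pointing down and slightly right to (355,218). In the scene view the plate is at (308,195). Next I'll zoom both in one picture and rectify the top view.

```bash
cat > h.py <<'E'
import cv2,numpy as np
from workcell import status, read_camera
from scipy.spatial.transform import Rotation as Ro
def cam(n):
    s=status.sense(); c=read_camera(n)
    if n=="wrist":
        T=np.eye(4);T[:3,:3]=Ro.from_quat(s["ee_rot"]).as_matrix();T[:3,3]=s["eef_pos"]
        M=np.linalg.inv(T@c["T_tool_cam"]);c["R"],c["t"]=M[:3,:3],M[:3,3]
    c["R"]=np.array(c["R"]);c["t"]=np.array(c["t"])
    c["K"]=np.array([[c["fx"],0,c["cx"]],[0,c["fy"],c["cy"]],[0,0,1]]);return c
def rect(c,x,y,z,half=.1,N=500):
    # world-plane view: col right = -y, row up = +x
    s=2*half/N
    A=np.array([[0,-s,x+half],[-s,0,y+half],[0,0,z],[0,0,1.]])
    H=c["K"]@np.c_[c["R"],c["t"]]@A
    im=cv2.warpPerspective(c["color"],H,(N,N),flags=cv2.INTER_CUBIC|cv2.WARP_INVERSE_MAP)
    return cv2.convertScaleAbs(im,alpha=2)
def ray(c,u,v,z):
    d=c["R"].T@np.linalg.inv(c["K"])@[u,v,1];o=-c["R"].T@c["t"];return o+d*(z-o[2])/d[2]
E
python3 - <<'E'
from h import *
t=cam("top");s=cam("scene")
p=ray(t,335,171,.235);q=ray(s,308,195,.235);print(p,q)
cv2.imwrite("pics/z.png",cv2.resize(np.hstack([rect(t,*p[:2],.235),rect(s,*p[:2],.235)]),(800,400)))
E
```

```text
[ 0.59752092 -0.03660462  0.235     ] [ 0.60817672 -0.03268525  0.235     ]
```

View pics/z.png

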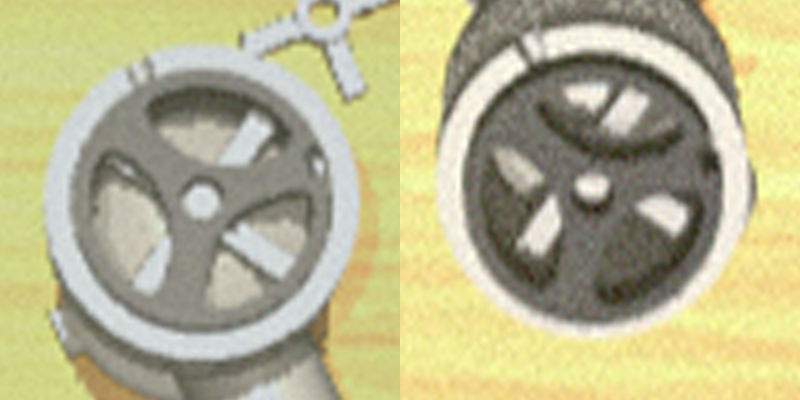

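Rectified at 0.5 mm/px. In the top half the plate centre is at (201,199), the notch at (317,163) (world angle about -73°), and the slot and pin at (141,75) (about 26°). So the plate needs about +99° counter-clockwise. The two cameras disagree by about 4–5 mm on the centre, so I'll use (0.600,-0.035) for now and refine it with the wrist camera from above.

```bash
python3 -m pendant '[[1,0,0,-1,0],[1,0,0,-1,0],[1,0,0,-1,0],[1,0,0,-1,0],[1,0,0,-1,0],[1,-0.98,-0.465,0,0],[1,-0.98,-0.465,0,0],[1,-0.98,-0.465,0,0],[1,-0.98,-0.465,0,0],[1,-0.98,-0.465,0,0],[1,-0.98,-0.465,0,0],[1,-0.98,-0.465,0,0],[1,-0.98,-0.465,0,0],[1,-0.98,-0.465,0,0],[1,-0.98,-0.465,0,0],[1,-0.98,-0.465,0,0],[1,-0.98,-0.465,0,0],[1,-0.98,-0.465,0,0],[1,-0.98,-0.465,0,0],[1,-0.98,-0.465,0,0]]' 20
python3 -m pendant '[[1,-0.98,-0.465,0,0],[1,-0.98,-0.465,0,0],[1,-0.98,-0.465,0,0],[1,-0.98,-0.465,0,0],[1,-0.98,-0.465,0,0],[1,-0.98,-0.465,0,0],[1,-0.98,-0.465,0,0],[1,-0.98,-0.465,0,0],[1,-0.98,-0.465,0,0],[1,-0.98,-0.465,0,0],[1,-0.98,-0.465,0,0],[1,-0.98,-0.465,0,0],[1,-0.98,-0.465,0,0],[1,0,0,0,1],[1,0,0,0,1],[1,0,0,0,1],[1,0,0,0,1],[1,0,0,0,1],[1,0,0,0,1],[1,0,0,0,1]]'
python3 -m pendant '[[1,0,0,0,1],[1,0,0,0,1],[1,0,0,0,1],[1,0,0,0,1],[1,0,0,0,0.5],[1,0,0,0,0],[1,0,0,0,0]]'
python3 - <<'E'
from h import *
s=status.sense();print(s["joint_positions"],s["eef_pos"],s["force"],s["gripper_width"],Ro.from_quat(s["ee_rot"]).as_matrix()[:,0])
w=cam("wrist")
r=rect(w,.6,-.035,.235,.1,400)
raw=cv2.convertScaleAbs(cv2.resize(w["color"],(640,400)),alpha=1.6)
print(cv2.projectPoints(np.array([[.6,-.035,.235]]),cv2.Rodrigues(w["R"])[0],w["t"],w["K"],None)[0])
cv2.imwrite("pics/w1.png",np.hstack([r,cv2.resize(raw[:, 120:520],(400,400))]))
E
```

```text
time: 2.75
eef_pos: [0.4255, 0.1882, 0.3312]
ee_rot: [0.232, 0.973, -0.0, -0.0]
force: [0.8, 0.2, 0.1]
gripper_width: 0.0001
time: 5.25
eef_pos: [0.5981, -0.0347, 0.3311]
ee_rot: [0.462, 0.887, -0.0, -0.0]
force: [-0.2, 0.6, -0.7]
gripper_width: 0.0001
time: 6.12
eef_pos: [0.5979, -0.0343, 0.3313]
ee_rot: [0.593, 0.805, -0.0, -0.0]
force: [0.8, 0.3, -1.4]
gripper_width: -0.0003
[-5.73236570e-02  4.58396157e-01  5.63699973e-01  1.67612555e+00
 -2.50105888e-05  1.21332988e+00] [ 0.59790811 -0.03431978  0.33126714] [ 0.84689164  0.34193142 -1.42343175] -0.0002525811502963045 [-2.95656617e-01  9.55294282e-01 -1.45388743e-05]
[[[316.98930916 207.8177845 ]]]
```

View pics/w1.png

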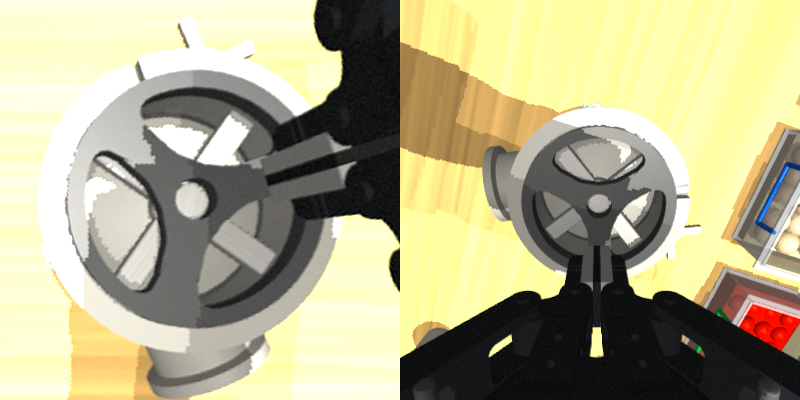

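The wrist view shows the plate centre near (197,203) in the left half. The +107° opening is at about (122,225), which agrees with the angles from before. The shut tip is about 20 mm thick and the wrist calibration is close. I'll refine the axis by locating the bright stud top at z=0.226 in the wrist and top images, plus an angular check of the web pattern.

```bash
python3 - <<'E'
from h import *
for n in("wrist","top","scene"):
    c=cam(n)
    r=rect(c,.6,-.035,.226,.05,500)  # 0.2mm/px
    g=cv2.GaussianBlur(cv2.cvtColor(r,cv2.COLOR_BGR2GRAY),(9,9),3)
    cr=cv2.HoughCircles(g,cv2.HOUGH_GRADIENT,1.5,300,param1=60,param2=10,minRadius=38,maxRadius=54)
    if cr is not None:
        u,v,R=cr[0][0];print(n,"stud",.6+(250-v)*2e-4,-.035+(250-u)*2e-4,R*.2,"mm")
c=cam("wrist")
# angular profile at r=40 on upper face about wrist centre; dark webs vs rest + notch profile at 61 mm
r=rect(c,.6,-.035,.235,.1,400);r=cv2.cvtColor(r,cv2.COLOR_BGR2GRAY)
cv2.imwrite("pics/w2.png",cv2.resize(r[30:370,30:370],(600,600),interpolation=cv2.INTER_CUBIC))
E
```

```text
wrist stud 0.60035 -0.03375 8.29 mm
scene stud 0.64265 -0.05055 10.63 mm
```

View pics/w2.png

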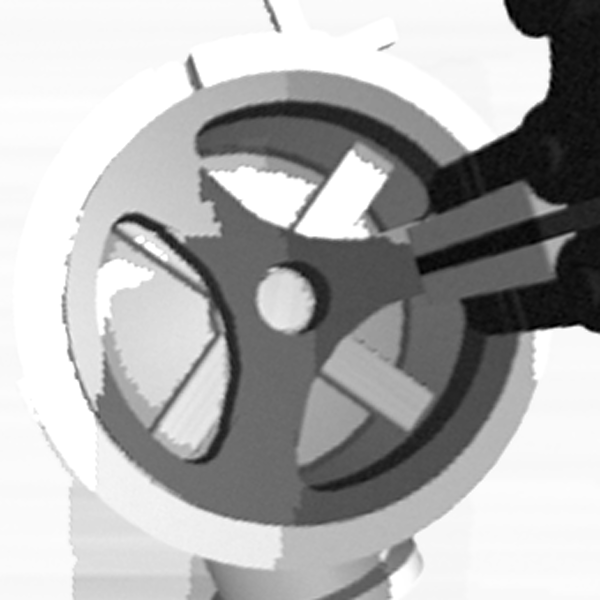

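The plate axis is (0.6004,-0.0337) from the stud fit, and the outer edge of the plate agrees. The webs are at 49° and 167°, so the notch is at about -72°. The pin slot at (192,70) gives about 25°. I'll move over the 108° opening (37 mm off the axis) and go down to z≈0.224, slowly near the plate.

```bash
python3 -m pendant '[[1,0.92,0.05,0,0],[1,0.92,0.05,0,0],[1,0,0,1,0],[1,0,0,1,0],[1,0,0,1,0],[1,0,0,1,0],[1,0,0,0.4,0],[1,0,0,0,0],[1,0,0,0.2,0],[1,0,0,0.2,0],[1,0,0,0.2,0],[1,0,0,0.2,0],[1,0,0,0.15,0],[1,0,0,0,0]]'
```

```text
time: 8.12
eef_pos: [0.5888, 0.0015, 0.2241]
ee_rot: [0.594, 0.805, -0.0, -0.0]
force: [-0.5, -0.1, -0.3]
gripper_width: 0.0002
```

The tip is in the opening with no contact. Now I'll sweep counter-clockwise round the axis, turning the tool with the plate at 3° per row.

```bash
R='x'; python3 -m pendant '[[1,-0.0025,-0.097,0,-0.75],[1,-0.0025,-0.097,0,-0.75],[1,-0.0025,-0.097,0,-0.75],[1,-0.0025,-0.097,0,-0.75],[1,-0.0025,-0.097,0,-0.75],[1,-0.0025,-0.097,0,-0.75],[1,-0.0025,-0.097,0,-0.75],[1,-0.0025,-0.097,0,-0.75],[1,-0.0025,-0.097,0,-0.75],[1,-0.0025,-0.097,0,-0.75],[1,-0.0025,-0.097,0,-0.75],[1,-0.0025,-0.097,0,-0.75]]'
python3 - <<'E'
from h import *
s=status.sense();p=s["eef_pos"];print(p,s["force"],np.degrees(np.arctan2(p[1]+.0337,p[0]-.6004)),np.hypot(p[1]+.0337,p[0]-.6004))
c=cam("wrist");cv2.imwrite("pics/w3.png",rect(c,.6004,-.0337,.235,.085,560))
E
```

```text
time: 9.62
eef_pos: [0.5703, -0.011, 0.2245]
ee_rot: [0.315, 0.949, 0.001, 0.0]
force: [1.8, 4.6, -1.4]
gripper_width: -0.0002
[ 0.5703495  -0.01102469  0.22449372] [ 1.84301313  4.59861498 -1.39711022] 142.96275739126705 0.037645744753493714
```

View pics/w3.png

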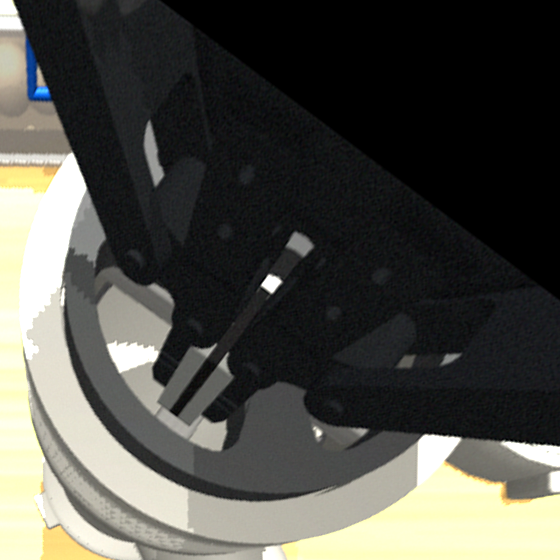

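The tip is bearing on the web flank at about 5 N, and the lower web has moved to (272,430), about 178°, so the plate is turning. I'll continue 60°.

```bash
python3 -m pendant '[[1,-0.0025,-0.097,0,-0.75],[1,-0.0025,-0.097,0,-0.75],[1,-0.0025,-0.097,0,-0.75],[1,-0.0025,-0.097,0,-0.75],[1,-0.0025,-0.097,0,-0.75],[1,-0.0025,-0.097,0,-0.75],[1,-0.0025,-0.097,0,-0.75],[1,-0.0025,-0.097,0,-0.75],[1,-0.0025,-0.097,0,-0.75],[1,-0.0025,-0.097,0,-0.75],[1,-0.0025,-0.097,0,-0.75],[1,-0.0025,-0.097,0,-0.75],[1,-0.0025,-0.097,0,-0.75],[1,-0.0025,-0.097,0,-0.75],[1,-0.0025,-0.097,0,-0.75],[1,-0.0025,-0.097,0,-0.75],[1,-0.0025,-0.097,0,-0.75],[1,-0.0025,-0.097,0,-0.75],[1,-0.0025,-0.097,0,-0.75],[1,-0.0025,-0.097,0,-0.75]]'
python3 - <<'E'
from h import *
s=status.sense();p=s["eef_pos"];print(p,s["force"],np.degrees(np.arctan2(p[1]+.0337,p[0]-.6004)),np.hypot(p[1]+.0337,p[0]-.6004))
C=[.6004,-.0337,.235]
a=[cam(n) for n in("wrist","scene")]
cv2.imwrite("pics/w4.png",np.hstack([rect(a[0],*C,.085,400),rect(a[1],C[0]+.002,C[1]+.001,.235,.085,400)]))
E
```

```text
time: 12.18
eef_pos: [0.565, -0.0483, 0.2242]
ee_rot: [-0.201, 0.98, 0.0, -0.001]
force: [-6.2, 2.7, 0.4]
gripper_width: -0.0002
[ 0.5650076  -0.04831755  0.22421555] [-6.19501855  2.69221866  0.41375249] -157.5586989742924 0.03829222289970996
```

View pics/w4.png

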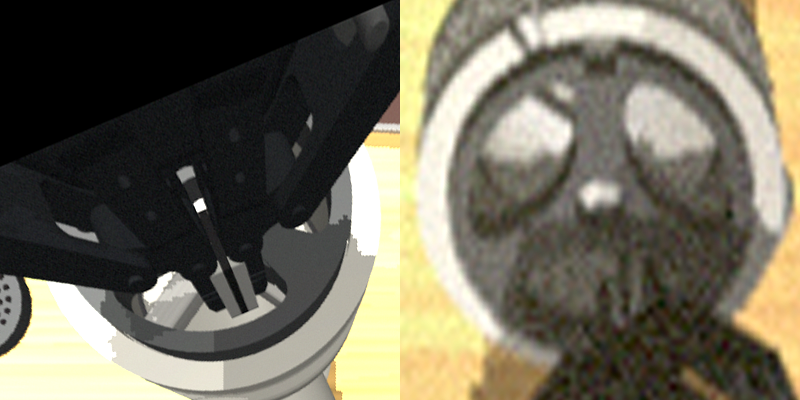

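The scene view (right half) shows the notch at (602,55), about 0° world, and the pin slot at (522,38), about 26°. I'll push 21° more, then measure precisely with the scene camera.

```bash
python3 -m pendant '[[1,-0.0025,-0.097,0,-0.75],[1,-0.0025,-0.097,0,-0.75],[1,-0.0025,-0.097,0,-0.75],[1,-0.0025,-0.097,0,-0.75],[1,-0.0025,-0.097,0,-0.75],[1,-0.0025,-0.097,0,-0.75],[1,-0.0025,-0.097,0,-0.75],[1,0,0,0,0]]'
python3 - <<'E'
from h import *
s=status.sense();p=s["eef_pos"];print(p,s["force"],np.degrees(np.arctan2(p[1]+.0337,p[0]-.6004)))
c=cam("scene");H=rect(c,.6024+.05,-.0327+.025,.235,.05,600)
cv2.imwrite("pics/s5.png",H)
E
```

```text
time: 13.28
eef_pos: [0.5727, -0.06, 0.2242]
ee_rot: [-0.375, 0.927, -0.0, -0.001]
force: [-4.4, -0.6, 1.6]
gripper_width: 0.0001
[ 0.57271552 -0.06001143  0.22423733] [-4.37057004 -0.61374747  1.63327711] -136.45664102245584
```

View pics/s5.png

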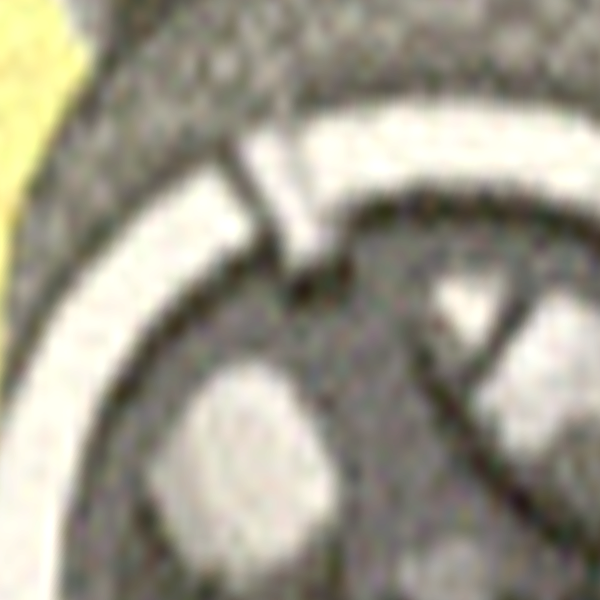

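At 0.1667 mm/px with the plate centre at (450,600), the notch's inner edge is centred near (320,300), about 23.4°. The pin's centre line runs from (262,150) to (312,250), about 25.3° after correcting for the 14 mm depth parallax. So roughly 1.5–2° is left. I'll push 1.5°, back off, lift out, and park the wrist camera over the axis so there is no tangential parallax.

```bash
python3 -m pendant '[[1,0,-0.0485,0,-0.375],[1,0,0,0,0],[1,0,0.2,0,0],[1,0,0,-0.5,0],[1,0,0,-1,0],[1,0,0,-1,0],[1,0,0,-1,0],[1,0,0,-1,0],[1,0,0,-1,0],[1,-0.95,-0.03,0,0],[1,-0.95,-0.03,0,0],[1,-0.95,-0.03,0,0],[1,-0.95,-0.03,0,0],[1,-0.95,-0.03,0,0],[1,-0.95,-0.03,0,0],[1,0,0,0,0],[1,0,0,0,0]]'
python3 - <<'E'
from h import *
s=status.sense();p=s["eef_pos"];print(p,s["force"])
c=cam("wrist");print("cam",-c["R"].T@c["t"])
cv2.imwrite("pics/w6.png",np.hstack([cv2.convertScaleAbs(rect(c,.6004+.05,-.0337+.025,.235,.05,400),alpha=.65),cv2.convertScaleAbs(rect(c,.6004,-.0337,.235,.085,400),alpha=.65)]))
E
```

```text
time: 15.45
eef_pos: [0.6531, 0.0211, 0.3347]
ee_rot: [-0.388, 0.922, -0.0, 0.0]
force: [-0.1, -0.3, -0.1]
gripper_width: -0.0002
[0.65314421 0.02110368 0.33473951] [-0.13493086 -0.32058423 -0.09273141]
cam [ 0.60004065 -0.03300729  0.47649953]
```

View pics/w6.png

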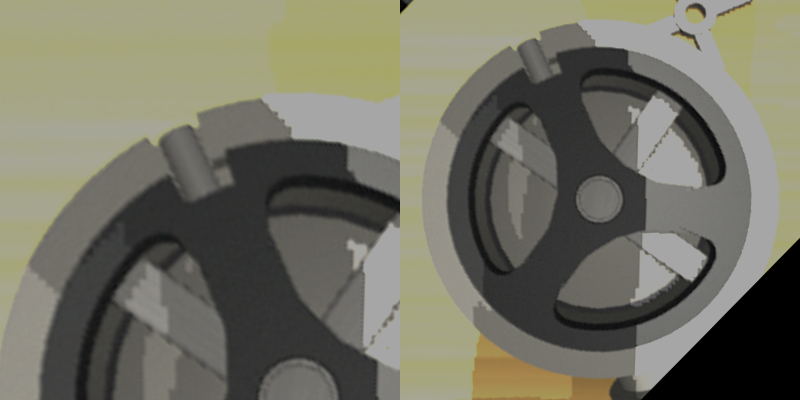

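Seen along the axis (left half, 0.25 mm/px, centre (300,400)), the pin's end is at x≈187–217 in row 195. The notch's inner edge runs from (185,203) to (235,183), so the whole gap of about 4 mm is on the clockwise side. The plate still needs about +1.9°. I'll confirm with numeric angular profiles.

```bash
python3 - <<'E'
from h import *
c=cam("wrist")
def prof(r,z,a):
    a=np.radians(a);P=np.c_[.6004+r*np.cos(a),-.0337+r*np.sin(a),0*a+z]
    q=cv2.projectPoints(P,cv2.Rodrigues(c["R"])[0],c["t"],c["K"],None)[0].astype(np.float32)
    return cv2.remap(cv2.cvtColor(c["color"],cv2.COLOR_BGR2GRAY),q,None,cv2.INTER_LINEAR).ravel()
a=np.arange(12,38,.75);print(a.tolist())
for r,z in((.0565,.235),(.058,.235),(.060,.235),(.062,.235),(.064,.235),(.064,.221),(.068,.221),(.074,.221)):print(r,z,prof(r,z,a).tolist())
# openings' edges at r=36..44 : web centre
for base in(25,145,265):
  for r in(.03,.036,.044):
    b=np.arange(base-40,base+40,1.);print(base,r,prof(r,.235,b)[::2].tolist())
E
```

```text
[12.0, 12.75, 13.5, 14.25, 15.0, 15.75, 16.5, 17.25, 18.0, 18.75, 19.5, 20.25, 21.0, 21.75, 22.5, 23.25, 24.0, 24.75, 25.5, 26.25, 27.0, 27.75, 28.5, 29.25, 30.0, 30.75, 31.5, 32.25, 33.0, 33.75, 34.5, 35.25, 36.0, 36.75, 37.5]
0.0565 0.235 [38, 38, 37, 37, 37, 37, 41, 50, 52, 52, 53, 50, 52, 54, 58, 61, 61, 61, 65, 63, 56, 52, 48, 46, 39, 37, 37, 37, 37, 36, 37, 36, 36, 36, 37]
0.058 0.235 [36, 37, 37, 38, 37, 37, 48, 75, 84, 87, 85, 81, 66, 72, 76, 79, 82, 84, 84, 79, 75, 70, 64, 57, 49, 40, 37, 36, 36, 36, 37, 36, 36, 37, 38]
0.06 0.235 [37, 38, 37, 36, 36, 36, 46, 72, 85, 86, 85, 83, 68, 70, 75, 79, 83, 84, 82, 79, 74, 69, 63, 56, 52, 39, 37, 36, 37, 37, 36, 36, 36, 36, 36]
0.062 0.235 [37, 37, 36, 36, 36, 37, 39, 49, 53, 53, 57, 63, 73, 68, 75, 78, 82, 84, 82, 78, 74, 69, 62, 60, 58, 38, 36, 36, 36, 36, 35, 35, 36, 37, 36]
0.064 0.235 [35, 36, 36, 36, 37, 37, 42, 59, 72, 73, 73, 73, 68, 66, 74, 78, 81, 84, 82, 78, 73, 68, 61, 66, 58, 40, 37, 37, 36, 36, 37, 36, 35, 36, 37]
0.064 0.221 [37, 37, 36, 36, 36, 37, 47, 69, 82, 82, 83, 83, 66, 70, 75, 79, 82, 84, 82, 79, 75, 69, 62, 60
[... 1247 characters left out ...]
4, 75, 75, 75, 75, 57, 39, 39, 39, 40, 40, 39, 40, 40, 39, 40, 41, 41, 45, 76, 79, 80, 79, 80, 80, 80, 80, 80, 81, 81, 81, 81, 82]
265 0.03 [169, 174, 171, 172, 172, 171, 173, 173, 163, 102, 94, 95, 95, 95, 96, 96, 96, 96, 96, 96, 96, 96, 96, 96, 95, 96, 96, 95, 96, 107, 137, 142, 141, 142, 142, 142, 141, 141, 140, 140]
265 0.036 [119, 169, 172, 170, 172, 171, 172, 171, 174, 173, 127, 85, 93, 96, 95, 95, 95, 94, 94, 95, 95, 95, 95, 94, 95, 95, 95, 98, 131, 139, 139, 139, 139, 139, 139, 138, 138, 139, 138, 138]
265 0.044 [112, 129, 170, 169, 171, 169, 171, 171, 172, 134, 82, 84, 84, 84, 92, 93, 93, 92, 93, 93, 93, 93, 93, 93, 93, 93, 91, 97, 93, 106, 106, 86, 106, 109, 83, 82, 81, 83, 78, 78]
```

Numbers: notch edges at 16.9° and 30.3°, so its centre is 23.6°. The pin spans 21–29°, centre 25.0°. The remaining 1.4° (0.025 rad) is within the stated clearance, so I'll go to the hub and press gently while watching the force.

```bash
python3 -m pendant '[[1,0.95,0,0,0],[1,0.95,0,0,0],[1,0.95,0,0,0],[1,0.95,-0.03,0,0],[1,0,0,1,0],[1,0,0,1,0],[1,0,0,1,0],[1,0,0,1,0],[1,0,0,0.75,0],[1,0,0,0,0],[1,0,0,0.05,0],[1,0,0,0.05,0],[1,0,0,0.05,0],[1,0,0,0.05,0]]'
```

```text
time: 17.3
eef_pos: [0.6007, -0.0334, 0.2354]
ee_rot: [-0.388, 0.922, -0.0, 0.0]
force: [0.2, 0.1, 0.3]
gripper_width: -0.0001
```

```bash
python3 -m pendant '[[1,0,0,0.05,0],[1,0,0,0.05,0]]';python3 -m pendant '[[1,0,0,0.05,0],[1,0,0,0,0]]'; python3 -m pendant '[[1,0,0,0.05,0],[1,0,0,0,0]]'
```

```text
time: 17.55
eef_pos: [0.6008, -0.0334, 0.2338]
ee_rot: [-0.388, 0.922, -0.0, 0.0]
force: [-0.5, -0.4, 5.8]
gripper_width: 0.0
time: 17.8
eef_pos: [0.6007, -0.0334, 0.2327]
ee_rot: [-0.388, 0.922, -0.0, 0.0]
force: [-1.3, -0.5, 5.1]
gripper_width: -0.0003
time: 18.05
eef_pos: [0.6007, -0.0333, 0.2318]
ee_rot: [-0.388, 0.922, -0.0, 0.0]
force: [-0.7, -0.2, 5.3]
gripper_width: -0.0001
```

It is sliding down at 5–6 N, so I'll continue to the seat.

```bash
python3 -m pendant '[[1,0,0,0.05,0],[1,0,0,0.05,0],[1,0,0,0,0]]';python3 -m pendant '[[1,0,0,0.05,0],[1,0,0,0,0]]'; python3 -m pendant '[[1,0,0,0.04,0],[1,0,0,0,0]]'
```

```text
time: 18.42
eef_pos: [0.6007, -0.0334, 0.2298]
ee_rot: [-0.388, 0.922, -0.0, 0.0]
force: [-1.5, 0.5, 6.3]
gripper_width: 0.0001
time: 18.68
eef_pos: [0.6007, -0.0333, 0.2287]
ee_rot: [-0.388, 0.922, -0.0, 0.0]
force: [-0.8, -0.7, 5.7]
gripper_width: -0.0
time: 18.92
eef_pos: [0.6008, -0.0334, 0.228]
ee_rot: [-0.388, 0.922, -0.0, 0.0]
force: [-0.7, -0.6, 4.8]
gripper_width: 0.0003
```

```bash
for i in 1 2; do :; done; python3 -m pendant '[[1,0,0,0.03,0],[1,0,0,0,0]]';python3 -m pendant '[[1,0,0,0.02,0],[1,0,0,0,0]]'; python3 -m pendant '[[1,0,0,0.02,0],[1,0,0,0,0]]'
```

```text
time: 19.18
eef_pos: [0.6008, -0.0333, 0.2275]
ee_rot: [-0.388, 0.922, -0.0, 0.0]
force: [-1.4, 0.6, 5.9]
gripper_width: 0.0001
time: 19.42
eef_pos: [0.6008, -0.0333, 0.2274]
ee_rot: [-0.388, 0.922, -0.0, 0.001]
force: [-1.6, 0.9, 9.6]
gripper_width: -0.0001
time: 19.68
eef_pos: [0.6009, -0.0334, 0.2272]
ee_rot: [-0.388, 0.922, -0.0, 0.001]
force: [-3.3, 0.6, 12.4]
gripper_width: 0.0001
```

The force climbs to 12 N with no further travel, after about 7 mm of descent, so it's on the seat. I'll lift off and check with the wrist camera over the axis.

```bash
python3 -m pendant '[[1,0,0,-0.2,0],[1,0,0,-0.8,0],[1,0,0,-1,0],[1,0,0,-1,0],[1,0,0,-1,0],[1,0,0,-1,0],[1,0,0,-0.4,0],[1,-0.95,0,0,0],[1,-0.95,0,0,0],[1,-0.95,0,0,0],[1,-0.95,0,0,0],[1,0,0,0,0],[1,0,0,0,0]]'
python3 - <<'E'
from h import *
c=cam("wrist");t=cam("top")
cv2.imwrite("pics/w7.png",np.hstack([cv2.convertScaleAbs(rect(c,.6004+.03,-.0337+.015,.228,.06,400),alpha=.65),cv2.resize(cv2.convertScaleAbs(t["color"],alpha=1.6)[80:280,140:540],(400,200)).repeat(2,axis=0)]))
E
```

```text
time: 21.3
eef_pos: [0.6535, 0.0206, 0.3338]
ee_rot: [-0.388, 0.922, 0.0, -0.0]
force: [0.9, -0.4, -1.2]
gripper_width: 0.0001
```

View pics/w7.png

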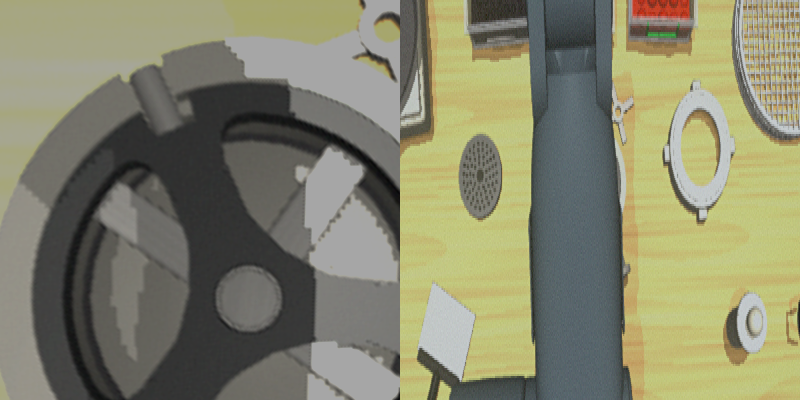

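The pin (155,105) sits inside the notch, the stud top at (250,298) now fills the hub bore, and the bystanders are where they were. The arm is clear, so I'm handing in.

```bash
python3 -c "
from workcell import workorder,status
print(status.sense()['force']);print(workorder.sign_off())"
```

```text
[ 0.37621058 -0.67319252  0.92743746]
the job is handed in; nothing more can be done
None
```

I turned the plate about 97° counter-clockwise with the shut fingertip in the opening opposite the notch. Then I pressed it down on the hub and handed the job in at about 21 s.

**Seating:** the plate slid down about 7 mm at 5–6 N. The force then rose to 12.4 N with almost no further travel, so I took it as fully home.

**Alignment:** just before pressing, the notch measured about 1.4° (1.5 mm) clockwise of the pin. That is within the stated clearance, so I did not correct it. The last wrist picture shows the pin inside the notch and the stud nearly flush in the hub, but I did not measure the offset again after seating.

**Surroundings:** the ring nut, hole plate, pusher and spare knife look unmoved in the last top picture, as does the scraper's blade (its handle was outside the crop). I checked these by eye, not by measurement. The arm was clear, with only about 1 N of sensor noise.

**Disagreements:** the top and scene cameras differed by 4–5 mm on the plate centre, so I used the wrist camera's fix. After the second-to-last push, the scene picture put the notch at 23.4°. The wrist view put it at 23.6° even after a further 1.5° push, so the scene reading was probably 1–2° too high.

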